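Stack the upper tray on an open test-bench stand

ROBOT

A 6-joint arm with a two-finger parallel gripper is mounted at the origin on the work surface. World frame = base frame: x ahead of the robot, y to its left, z up, the work surface at z = 0. Lengths are in m, angles in degrees, forces in N, time in s.
With the tool pointing down it reaches from about 0.4 to 0.825 m from the base axis. Payload 7 kg.
Tool frame: the origin (TCP) lies between the finger pads; the fingertips stand 19 mm ahead of it and the grasp point (between the pads) is the TCP; z points along the fingers, y is the line along which they close (so a half turn about z gives the same grasp; the last joint's range is limited). The gripper opens to 88 mm and grips with 3 to 60 N. Pads are 19 mm wide; open, the fingers measure 130 mm over their backs; the gripper's body (78 mm by 193 mm) begins 47 mm behind the grasp point.
Start: joints at [92.939, 20.546, 0.682, 0, -70.136, -16.507], TCP at [0.158, 0.656, 0.246] pointing down, gripper open.
Joint ranges: [-176.03, 176.03], [-82.01, 121.73], [-58.28, 71.71], [-173.87, 95.51], [-174.79, -0.11], [-173.66, 173.66]. Speed limits (degrees/s): [136.94, 136.94, 172.46, 180, 180, 180].

INTERFACE

Orientations are given as [roll, pitch, yaw] about the fixed x, y, z axes, in that order (R = Rz(yaw) Ry(pitch) Rx(roll)).
In Python, from plant import r gives the robot as it stands. The module is installed in compiled form; this text tells all that it offers.
- The arm moves only by the shell command python3 -m pendant 'ROWS' [OPENING] [FORCE]. ROWS is JSON, a list of rows, each a list of 6 numbers: the shift along the tool's x, y, z in mm, then the turn, a rotation vector about the tool's x, y, z in rad. In form: [[tx, ty, tz, wx, wy, wz], ...]. A call has 1 to 20 rows; each row is the pose to reach, as a shift and turn from the pose commanded when the call began, along the tool's axes at that moment; what a row does not reach only later rows make up. A row lasts 1/8 s, in which the tool goes at most 62.5 mm and 10.7 degrees, less where a joint would pass 70% of its speed; a pose out of reach is approached as far as the arm can. A call with a gripper value outside its range is refused whole. OPENING is the finger opening in mm, from 0 to 87.6, set as the call begins (- or left out, the last holds). The fingers move at their own pace and stop on an object; FORCE is the grip in N (left out, the last holds). Time passes only in rows, so rows that repeat a pose let the fingers close. It gives the time, the measured TCP pose, the force, the opening and the grip force at its end, in the units of the state.
- r.get_state(): the state, without advancing time (a new reading comes with each control period).
- r.capture(name): name is "scene" or "top"; returns the picture (420x560x3 uint8, red, green, blue); there is no depth.
- r.camera_params(name): a dict with "mtx" (3x3 intrinsics, pixels), "rvec" (rotation vector, rad) and "tvec" (3), from world to camera coordinates, as OpenCV has them. Camera axes: x right, y down, z forward; pixel columns grow to the right and rows downward; lengths in m; the calibration is good to about 2 mm. A picture is of the moment at which its call begins. camera_params takes no time and is no camera call.
- r.close_job(): hands the job in; it is judged then, once.
The state is a dict: "time_s": time; "joints": joint angles; "qd": joint speeds; "joint_torque": joint torques, N m; "tcp_pos": TCP position; "eef_rot": TCP orientation; "contact_force": force on the tool from outside, world axes, zero at the start; "moment": the same for the moment, N m; "gripper_width": finger opening in m; "gripper_force": force on a finger pad.
Only numpy, scipy, OpenCV 4.12 (cv2) and the standard library are available. Lean on these libraries where they do the work, as an engineer would, in place of code of your own. Each camera call takes 0.05 s, during which the arm holds its last target. There are 200 camera calls.

TASK

Pick up the perforated tray with the four big corner holes by its carrying handle and stack it on the four-post stand, so that every corner hole drops over its own post and the tray sits level, fully down on the post pads. Lower it gently rather than dropping it, let go, and leave the smaller blank tray where it is.

Things in the scene. Friction and masses are not known exactly. Their poses are not given: they have to be found in the camera images.
- tray_grip (a point): Centre of the handle bar of the tray to stack. Loose black plate 200 (x) x 150 (y) x 6 mm, about 0.5 kg, flat on the bench; 32 mm round holes in its corners, 77 mm in x and 52 mm in y from the middle. Handle over the middle: bar 90 (x) x 14 (y) x 12 mm tall on legs at both ends; grip it across y from above. Point 48 mm above the plate's underside; z up. Half turns about z are equal.
- stand_seat (a point): Middle of the four posts of the fixed stand, at the height of their pads (75 mm above the bench), where the tray's underside rests. Posts 77 mm in x and 52 mm in y from it; pads 48 mm wide; above them pins 14 mm thick for 30 mm, then tapering 20 mm to tips 125 mm above the bench. z up; half turns are equal. Tray home: its bar centre is 48 mm straight above this point, x axes parallel.
- blank_grip (a point): Bystander: centre of the handle bar of the blank tray, a loose, smaller black plate of 160 (x) x 115 (y) x 6 mm without corner holes, with the same handle as the other tray (bar along x, its centre 48 mm above the underside). Leave it where it is.
Things that resemble listed ones, but are neither listed nor needed, are in the scene too. What is shaped like the part that bears tray_grip but green is not meant.

How it is judged (in metres and radians):
At the end, for the whole second after the job is handed in: The tray rests still and level (within 0.06 rad) on the stand's four pads with every corner hole over its post: handle centre within 15 mm of the stand's middle in plan and 42 to 53 mm above the seat point, long sides parallel within 0.2 rad (either way round) (horizontal distance between tray_grip and stand_seat below 0.015 m and z of tray_grip in the frame of stand_seat between 0.042 and 0.053 m and angle between tray_grip's own z axis and vertical below 0.06 rad and angle between the x axis of tray_grip and the x axis of stand_seat, either way round below 0.2 rad and linear speed of tray below 0.02 m/s); the robot touches nothing.
It fails at once if the tray is dropped: it falls free of the fingers faster than 0.5 m/s (contact force between the fingers and tray below 0.2 N and linear speed of tray above 0.5 m/s).
It fails at once if the blank tray is shifted by more than 30 mm (distance of blank_grip from where it was at the start of the episode above 0.03 m).
It also fails if it takes over 37 s, if anything falls off the work surface, if the arm or the gripper's body presses on something with over 40 N, if the wrist force passes 120 N, or if a joint passes its speed limit or range.

## Working session

There is one attempt and no reset: what is moved stays moved. The work goes in short steps, Python scripts to look and compute and a shell command to move; the robot and the scene stay as the last step left them, time stands still between calls to the robot, and variables do not carry over. Pictures are saved under pics/ and viewed, at most 10 in all, crops included, and the job is handed in when it is done.

```bash
mkdir -p pics; python3 - <<'E'
from plant import r
import cv2,numpy as np
for n in("top","scene"):
    im=r.capture(n); cv2.imwrite(f"pics/{n}0.png",im[:,:,::-1])
    p=r.camera_params(n); R=cv2.Rodrigues(np.array(p["rvec"],float))[0]
    print(n,np.round(p["mtx"],1).tolist(),np.round(-R.T@np.array(p["tvec"]).ravel(),3),np.round(R,2).tolist())
s=r.get_state();print(s["time_s"],s["tcp_pos"],s["eef_rot"])
E
```

```text
top [[499.5, 0.0, 275.5], [0.0, 499.5, 212.3], [0.0, 0.0, 1.0]] [ 0.422 -0.186  1.481] [[-0.03, -1.0, -0.0], [-1.0, 0.03, -0.08], [0.08, 0.0, -1.0]]
scene [[458.1, 0.0, 277.1], [0.0, 458.1, 210.8], [0.0, 0.0, 1.0]] [1.264 0.567 0.802] [[-0.71, 0.71, -0.01], [0.42, 0.41, -0.81], [-0.57, -0.57, -0.59]]
0.1 [0.15826283 0.65575709 0.24470944] [ 1.79914528e+02 -6.43978664e-03 -1.35743587e+01]
```

View pics/top0.png

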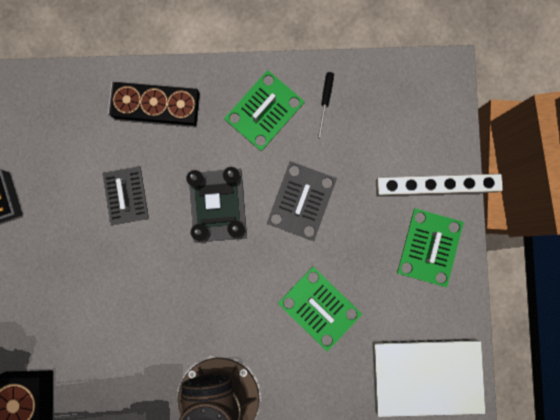

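View pics/scene0.png

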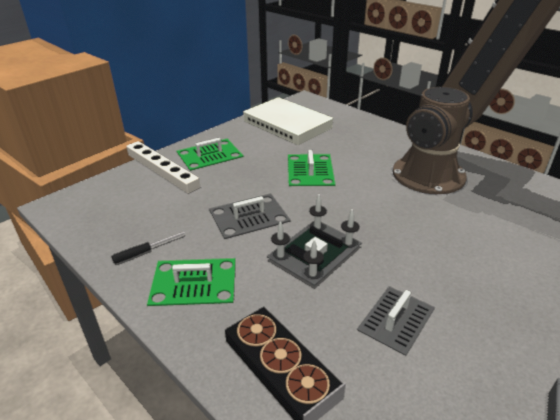

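The top view shows these tray-like things: the black tray with corner holes at (302,201), the blank black tray at (126,195), and green look-alikes at (264,109), (431,247) and (320,309). The stand is at (217,204). By the description, I choose (302,201). Next I'll measure it and check it in a crop.

```bash
cat > h.py <<'E'
import cv2,numpy as np
from plant import r
def cam(n):
    p=r.camera_params(n); return [np.array(p[k],float) for k in("mtx","rvec","tvec")]
def proj(n,P):
    K,rv,t=cam(n); return cv2.projectPoints(np.array(P,float).reshape(-1,1,3),rv,t,K,None)[0].reshape(-1,2)
def back(n,uv,z):
    K,rv,t=cam(n); R=cv2.Rodrigues(rv)[0]; c=-R.T@t.ravel()
    d=(R.T@np.linalg.inv(K)@np.c_[np.array(uv,float).reshape(-1,2),np.ones(np.size(uv)//2)].T).T
    return c+d*((z-c[2])/d[:,2])[:,None]
def place(x,y,yaw,L):
    c,s=np.cos(yaw),np.sin(yaw); L=np.array(L,float)
    return np.c_[x+c*L[:,0]-s*L[:,1],y+s*L[:,0]+c*L[:,1],L[:,2]]
E
python3 - <<'E'
from h import *
im=cv2.imread("pics/top0.png"); g=cv2.cvtColor(im,cv2.COLOR_BGR2GRAY)
def crop(x0,y0,w,h):
    m=np.zeros_like(g); m[y0:y0+h,x0:x0+w]=1; return m
# tray bar
for nm,b in(("tray",(272,165,62,75)),("blank",(105,170,42,52))):
    m=((g>150)&(crop(*b)>0)).astype(np.uint8)
    n,l,st,c=cv2.connectedComponentsWithStats(m); k=1+np.argmax(st[1:,4])
    ys,xs=np.where(l==k); P=back("top",np.c_[xs,ys],0.054)[:,:2]
    (cx,cy),(w,h),a=cv2.minAreaRect((P*1000).astype(np.float32))
    e=np.linalg.eigh(np.cov(P.T))[1][:,1]
    print(nm,P.mean(0).round(4),(round(cx),round(cy),round(w),round(h)),np.degrees(np.arctan2(e[1],e[0])).round(1))
# pads and plate outline
m=((g<45)&(crop(182,160,70,88)>0)).astype(np.uint8)
q=[(195,178),(231,175),(200,232),(236,229)]
P=back("top",q,0.075); print(P.round(3).tolist(),P.mean(0))
t=[(293,172),(327,183),(278,220),(312,231)]
P=back("top",t,0.006); print(P.round(3).tolist(),P.mean(0))
cv2.imwrite("pics/c1.png",cv2.resize(im[155:255,180:340],None,fx=5,fy=5,interpolation=cv2.INTER_CUBIC))
E
```

```text
tray [ 0.5677 -0.2591] (568, -259, 13, 88) 158.3
blank [0.5987 0.2641] (599, 264, 87, 13) -171.4
[[0.634, 0.044, 0.075], [0.639, -0.059, 0.075], [0.48, 0.032, 0.075], [0.486, -0.069, 0.075]] [ 0.5596616  -0.01283388  0.075     ]
[[0.653, -0.237, 0.006], [0.617, -0.337, 0.006], [0.512, -0.188, 0.006], [0.476, -0.288, 0.006]] [ 0.56457478 -0.2625007   0.006     ]
```

View pics/c1.png

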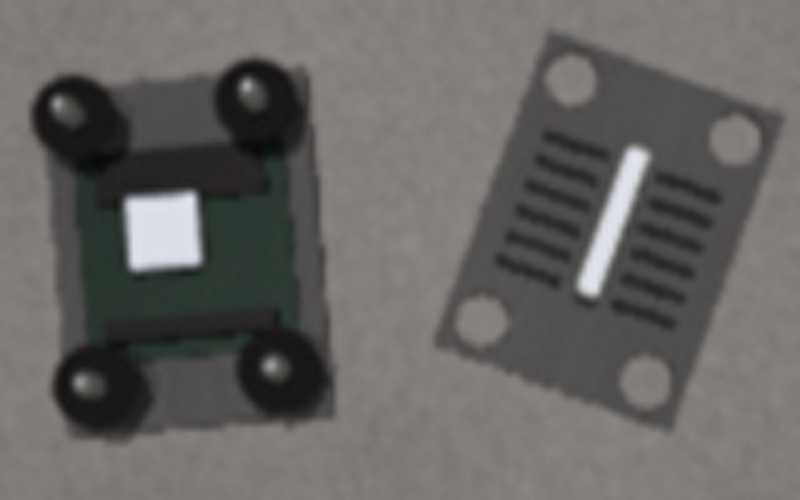

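The crop confirms the choice: the black plate has four corner holes, at crop (570,79), (734,139), (481,321) and (645,382), with the bar at (612,222). The stand pads are at crop (75,113), (258,104), (98,387) and (283,372). Now I'll fit models and check them in the second camera.

```bash
cat >> h.py <<'E'
from scipy.optimize import least_squares
C=[[sx*.077,sy*.052] for sx in(1,-1) for sy in(1,-1)]
def fit(n,uv,z,x0):
    uv=np.array(uv,float); L=np.c_[C,np.full(4,z)]
    f=lambda p:(proj(n,place(*p,L))-uv).ravel()
    s=least_squares(f,x0,x_scale=[.1,.1,.1]); return s.x,np.abs(s.fun).max()
E
python3 - <<'E'
from h import *
o=np.array([180,155]); k=lambda l:(np.array(l)+.5)/5-.5+o
st,e1=fit("top",k([(75,113),(258,104),(98,387),(283,372)]),.075,[.56,-.013,-.05])
tr,e2=fit("top",k([(570,79),(734,139),(481,321),(645,382)]),.005,[.565,-.26,-.35])
print(st,np.degrees(st[2]),e1); print(tr,np.degrees(tr[2]),e2)
sc=cv2.imread("pics/scene0.png"); tp=cv2.imread("pics/top0.png")
def view(im,n,x0,y0,w,h,f):
    v=cv2.resize(im[y0:y0+h,x0:x0+w],None,fx=f,fy=f,interpolation=cv2.INTER_CUBIC)
    def dot(P,c):
        for u in proj(n,P): cv2.circle(v,tuple(int(a) for a in ((u+.5-[x0,y0])*f)),2,c,-1)
    for z,c in((.075,(0,255,255)),(.125,(0,0,255))): dot(place(*st,np.c_[C,np.full(4,z)]),c)
    dot(place(*tr,np.c_[C,np.full(4,.006)]),(255,255,0)); dot(place(*tr,[[.045,0,.054],[-.045,0,.054]]),(0,0,255))
    return v
a=view(sc,"scene",205,185,160,100,5); cv2.imwrite("pics/s1.png",a)
E
```

```text
[ 0.5599597  -0.01228256  0.05762519] 3.3016799325329726 0.7830347798043817
[ 0.56733496 -0.25850054 -0.38387376] -21.99434640252993 0.12617246303489082
```

View pics/s1.png

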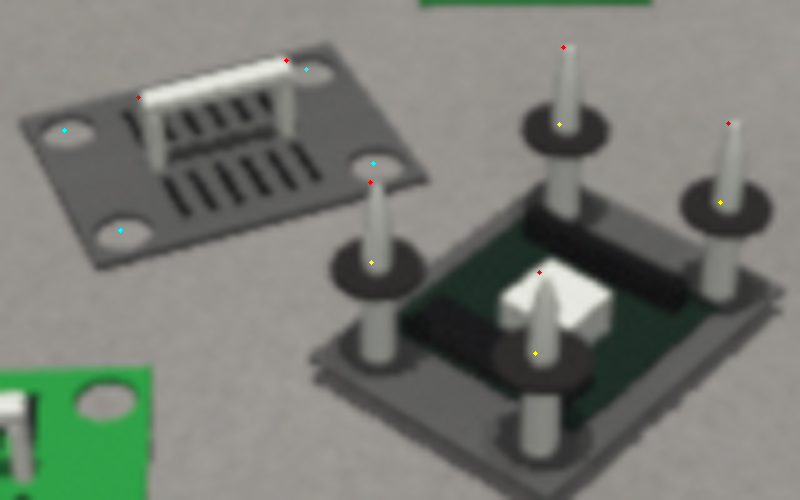

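The second view agrees with the model. The dots for tray holes, pads and tips are all about 1 px (2–3 mm) up and left, which is within calibration and well inside the 9 mm hole clearance. Next I'll work out the travel in tool axes.

```bash
cat >> h.py <<'E'
from scipy.spatial.transform import Rotation as Ro
def go(x,y,z,yaw):
    s=r.get_state(); R=Ro.from_euler("xyz",s["eef_rot"],degrees=True)
    d=R.inv().apply(np.array([x,y,z])-s["tcp_pos"])*1000
    w=(R.inv()*Ro.from_euler("xyz",[180,0,yaw],degrees=True)).as_rotvec()
    return d.round(1).tolist(),w.round(4).tolist()
E
python3 -c "
from h import *
for p in((.36,.45,.245,-15),(.53,.18,.245,-18),(.5675,-.2585,.2,-22)): print(go(*p))"
```

```text
([244.4, 152.7, -0.0], [0.0015, -0.0001, 0.0249])
([473.0, 375.2, 0.3], [0.0015, -0.0002, 0.0772])
([612.4, 792.6, 46.0], [0.0015, -0.0002, 0.1471])
```

```bash
python3 -m pendant '[[20,12,0,0,0,0],[60,38,0,0,0,0.01],[105,65,0,0,0,0.02],[150,94,0,0,0,0.02],[195,122,0,0,0,0.03],[240,153,0,0,0,0.03],[279,190,0,0,0,0.04],[318,228,0,0,0,0.05],[357,265,0,0,0,0.06],[396,302,0,0,0,0.07],[435,339,0,0,0,0.08],[470,375,0,0,0,0.08],[487,425,0,0,0,0.09],[504,475,0,0,0,0.1],[520,525,5,0,0,0.11],[537,575,10,0,0,0.12],[554,625,20,0,0,0.13],[571,675,30,0,0,0.14],[588,725,40,0,0,0.147],[602,765,46,0,0,0.147]]' 60 20
python3 -m pendant '[[8,22,0,0,0,0],[10,28,0,0,0,0],[10,28,0,0,0,0],[10,28,0,0,0,0]]'
python3 -c "
from h import *
print(r.get_state()['time_s'],r.get_state()['joints']);print(go(.5675,-.2585,.048,-22),go(.568,-.2585,.2,-22))"
```

```text
time_s: 2.6
tcp_pos: [0.5629, -0.2313, 0.1989]
eef_rot: [180.0, 0.1, -22.1]
contact_force: [1.2, 0.7, 0.6]
gripper_width: 0.0596
gripper_force: 0.0
time_s: 3.1
tcp_pos: [0.5628, -0.2578, 0.1998]
eef_rot: [-180.0, -0.0, -22.0]
contact_force: [0.5, 0.4, 0.3]
gripper_width: 0.06
gripper_force: 0.0
3.1 [-6.56313010e+00  1.71727125e+01 -1.04210893e+01 -7.47970462e-03
 -6.23889157e+01  7.46142985e+01]
([4.6, -1.1, 151.8], [-0.0002, -0.0003, 0.0008]) ([5.1, -1.3, -0.2], [-0.0002, -0.0003, 0.0008])
```

```bash
python3 -m pendant '[[5,-1,15,0,0,0],[5,-1,40,0,0,0],[5,-1,70,0,0,0],[5,-1,100,0,0,0],[5,-1,125,0,0,0],[5,-1,142,0,0,0],[5,-1,150,0,0,0],[5,-1,152,0,0,0],[5,-1,152,0,0,0],[5,-1,152,0,0,0]]'
python3 -m pendant '[[0,0,0,0,0,0],[0,0,0,0,0,0],[0,0,0,0,0,0],[0,0,0,0,0,0],[0,0,0,0,0,0],[0,0,0,0,0,0],[0,0,0,0,0,0],[0,0,0,0,0,0]]' 0 45
```

```text
time_s: 4.35
tcp_pos: [0.5684, -0.2595, 0.0484]
eef_rot: [-180.0, -0.1, -22.0]
contact_force: [0.5, -1.4, -0.4]
gripper_width: 0.0599
gripper_force: 0.0
time_s: 5.35
tcp_pos: [0.5679, -0.2594, 0.0475]
eef_rot: [-180.0, 0.0, -22.0]
contact_force: [-0.1, 0.7, -0.2]
gripper_width: 0.0133
gripper_force: 45.0
```

```bash
python3 -m pendant '[[0,0,-3,0,0,0],[0,0,-10,0,0,0],[0,0,-22,0,0,0],[0,0,-40,0,0,0],[0,0,-60,0,0,0],[0,0,-80,0,0,0],[0,0,-100,0,0,0],[0,0,-120,0,0,0],[0,0,-140,0,0,0],[0,0,-155,0,0,0],[0,0,-165,0,0,0],[0,0,-170,0,0,0],[0,0,-170,0,0,0],[0,0,-170,0,0,0]]'
python3 - <<'E'
from h import *
print(go(.56,-.0123,.218,3.3))
a=r.capture("scene");b=r.capture("top")
v=np.vstack([a[100:320,150:430],b[100:300,140:420]])[:,:,::-1]
cv2.imwrite("pics/l1.png",cv2.resize(v,None,fx=1.4,fy=1.4))
E
```

```text
time_s: 7.1
tcp_pos: [0.5675, -0.2593, 0.2168]
eef_rot: [180.0, 0.1, -22.0]
contact_force: [-0.6, 0.5, -5.6]
gripper_width: 0.013
gripper_force: 45.0
([-99.5, -226.2, -1.1], [-0.0001, 0.0014, -0.4415])
```

View pics/l1.png

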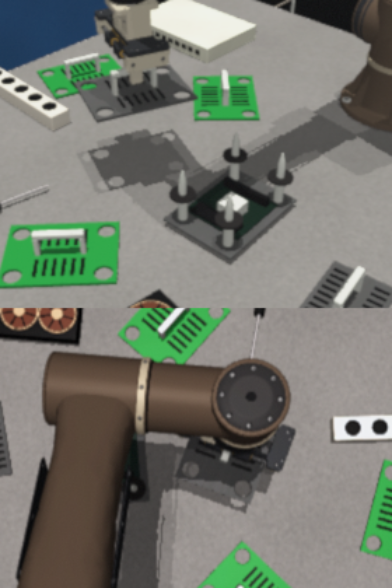

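The tray is lifted level in the gripper (scene half at about (130,95)), with weight −5.6 N, and nothing else has moved. Next I'll carry it over the stand.

```bash
python3 -m pendant '[[-3,-6,0,0,0,-0.01],[-10,-22,0,0,0,-0.04],[-20,-45,0,0,0,-0.09],[-30,-68,0,0,0,-0.13],[-40,-92,0,0,0,-0.18],[-51,-116,0,0,0,-0.23],[-62,-140,0,0,0,-0.28],[-72,-164,0,0,0,-0.32],[-82,-187,0,0,0,-0.37],[-90,-205,0,0,0,-0.4],[-96,-218,0,0,0,-0.43],[-99,-225,0,0,0,-0.44],[-100,-226,0,0,0,-0.442],[-100,-226,0,0,0,-0.442],[-100,-226,0,0,0,-0.442],[-100,-226,0,0,0,-0.442]]'
python3 - <<'E'
from h import *
s=r.get_state();print(go(.56,-.0123,.123,3.3))
a=r.capture("scene");v=a[130:290,250:400][:,:,::-1]
v=cv2.resize(v,None,fx=3.7,fy=3.7,interpolation=cv2.INTER_CUBIC)
x,y,z=s["tcp_pos"]
for u in proj("scene",place(x,y,np.radians(s["eef_rot"][2]),np.c_[C,np.full(4,z-.042)])):
    cv2.circle(v,tuple(int(q) for q in (u+.5-[250,130])*3.7),2,(255,255,0),-1)
for u in proj("scene",place(.56,-.0123,.0576,np.c_[C,np.full(4,.125)])):
    cv2.circle(v,tuple(int(q) for q in (u+.5-[250,130])*3.7),2,(0,0,255),-1)
cv2.imwrite("pics/m1.png",v)
E
```

```text
time_s: 9.2
tcp_pos: [0.5598, -0.0128, 0.2175]
eef_rot: [180.0, 0.0, 3.3]
contact_force: [-0.6, -0.5, -5.5]
gripper_width: 0.0135
gripper_force: 45.0
([0.2, -0.5, 94.5], [0.0001, 0.0001, -0.0001])
```

View pics/m1.png

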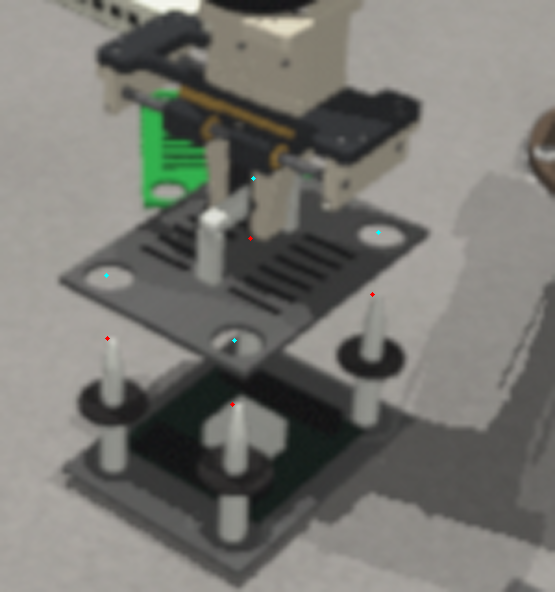

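In this view the tray holes and pin tips share the same offset from their predictions (about +4,+3 crop px), so the alignment is good to about 2 mm. Next I'll lower the tray gently.

```bash
python3 -m pendant '[[0,0,5,0,0,0],[0,0,15,0,0,0],[0,0,25,0,0,0],[0,0,35,0,0,0],[0,0,45,0,0,0],[0,0,54,0,0,0],[0,0,62,0,0,0],[0,0,70,0,0,0],[0,0,77,0,0,0],[0,0,82,0,0,0],[0,0,86,0,0,0],[0,0,89,0,0,0],[0,0,90,0,0,0],[0,0,90,0,0,0]]'
python3 -m pendant '[[0,0,1,0,0,0],[0,0,2,0,0,0],[0,0,3,0,0,0],[0,0,4,0,0,0],[0,0,4.5,0,0,0],[0,0,5,0,0,0],[0,0,5,0,0,0],[0,0,5,0,0,0]]'
```

```text
time_s: 11.0
tcp_pos: [0.5598, -0.0124, 0.1276]
eef_rot: [180.0, -0.0, 3.3]
contact_force: [-0.0, -0.3, -4.9]
gripper_width: 0.0135
gripper_force: 45.0
time_s: 12.0
tcp_pos: [0.5598, -0.0124, 0.1226]
eef_rot: [-180.0, -0.0, 3.3]
contact_force: [-0.2, -0.0, -5.5]
gripper_width: 0.0135
gripper_force: 45.0
```

Still carrying the full weight, so I'll go a little lower until it reads contact.

```bash
python3 -m pendant '[[0,0,0.5,0,0,0],[0,0,1,0,0,0],[0,0,1,0,0,0],[0,0,1,0,0,0]]'
```

```text
time_s: 12.5
tcp_pos: [0.5598, -0.0124, 0.1225]
eef_rot: [180.0, -0.0, 3.3]
contact_force: [-5.0, 0.9, 6.2]
gripper_width: 0.0135
gripper_force: 45.0
```

```bash
python3 - <<'E'
from h import *
a=r.capture("scene");v=a[170:290,250:400][:,:,::-1]
cv2.imwrite("pics/n1.png",cv2.resize(v,None,fx=4.5,fy=4.5,interpolation=cv2.INTER_CUBIC))
E
```

```text
(no output)
```

View pics/n1.png

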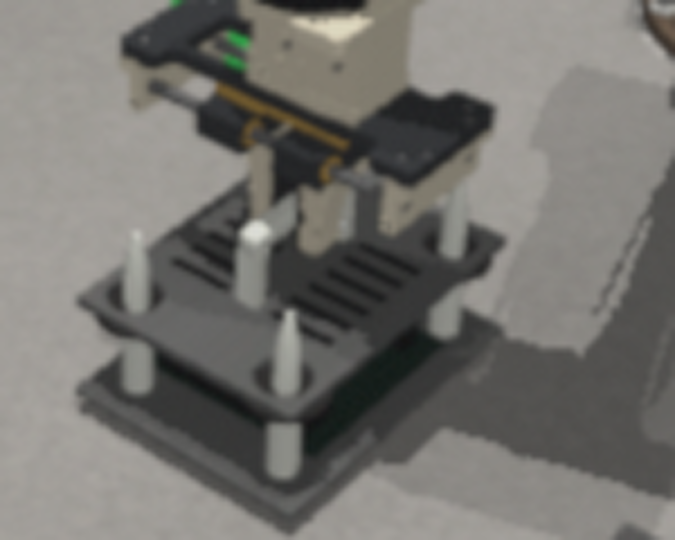

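The pins stand centred in their holes, at (137,290), (288,380) and (455,235). The plate rests on the pads, and the force reading has flipped to +6 N. I'll release and back off straight up.

```bash
python3 -m pendant '[[0,0,0,0,0,0],[0,0,0,0,0,0],[0,0,0,0,0,0],[0,0,0,0,0,0],[0,0,0,0,0,0],[0,0,0,0,0,0],[0,0,0,0,0,0],[0,0,0,0,0,0]]' 60 20
python3 -m pendant '[[0,0,-4,0,0,0],[0,0,-12,0,0,0],[0,0,-25,0,0,0],[0,0,-45,0,0,0],[0,0,-65,0,0,0],[0,0,-90,0,0,0],[0,0,-115,0,0,0],[0,0,-135,0,0,0],[0,0,-145,0,0,0],[0,0,-150,0,0,0],[0,0,-150,0,0,0],[0,0,-150,0,0,0]]'
python3 - <<'E'
from h import *
a=r.capture("scene");v=a[170:350,250:450][:,:,::-1]
for u in proj("scene",place(.56,-.0123,.0576,[[.045,0,.129],[-.045,0,.129]])):print(u)
cv2.imwrite("pics/n2.png",cv2.resize(v,None,fx=3.3,fy=3.3,interpolation=cv2.INTER_CUBIC))
E
```

```text
time_s: 13.55
tcp_pos: [0.5598, -0.0124, 0.1216]
eef_rot: [180.0, 0.0, 3.3]
contact_force: [-0.2, -0.1, -0.1]
gripper_width: 0.0598
gripper_force: 0.0
time_s: 15.05
tcp_pos: [0.5594, -0.0124, 0.2708]
eef_rot: [180.0, 0.1, 3.3]
contact_force: [0.2, -0.1, -0.3]
gripper_width: 0.0602
gripper_force: 0.0
[303.48941353 222.16184573]
[325.91486693 205.67545983]
```

View pics/n2.png

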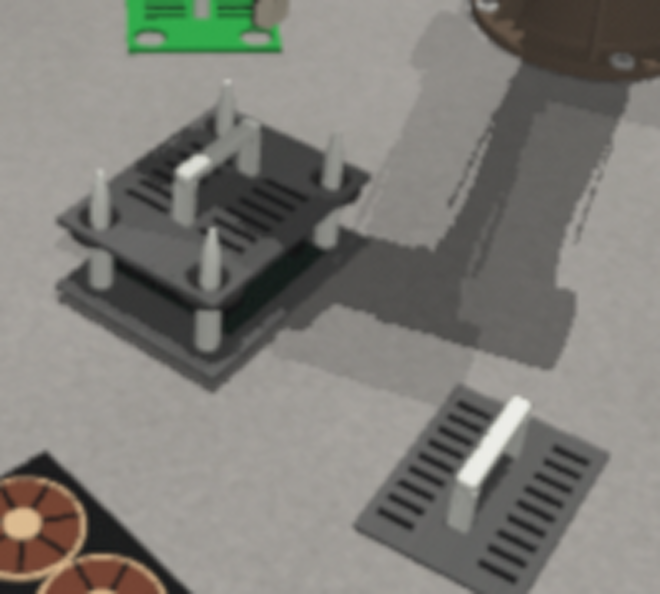

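The tray sits level on the pads with all four pins through their holes, at (100,200), (210,265), (333,165) and (227,105). The gripper is clear, and the blank tray at (485,490) hasn't been touched.

```bash
python3 -c "
from plant import r
print(r.close_job())"
```

```text
the job is handed in; nothing more can be done
None
```

I stacked the perforated tray level on the stand with all four posts through their corner holes, left the blank tray untouched, and handed the job in at about 15 s; no verdict came back.

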